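# Pack the pendant lamp set back into stock

### The job

Pack this pendant lamp set away for the shelf: with all the shades hollow side up, gently nest the white shade centred in the green one, which stays in its cork ring, and the blue shade centred in the white one, each sitting level with its collar down on the floor of the shade below. Also gently slip the brass suspension rod, tapered end down, in among the white tubes in their crowded carton, nudging them aside and lowering it (not dropping it) until it stands on or almost on the carton's floor, with all four tubes still in the carton. Leave everything else on the table alone.

Things in the scene. Friction and masses are not known exactly. Their poses are not given: they have to be found in the camera images.
- shade_l_c (a point): Green metal bell shade, loose, hollow up. Rim 170 mm outside, height 80, wall 4. It stands on a solid dark collar 52 across, 25 tall; its flat inner floor (62 across) is 30 above the underside. Top 23 mm nearly straight: pinch the wall, one finger inside. 0.3 kg. Collar on the table, inside the cork ring. Point: on the axis, 40 mm above the underside; z towards the rim.
- shade_m_c (a point): White metal bell shade, loose, hollow up. Rim 140 mm outside, height 85, wall 4. It stands on a solid dark collar 52 across, 25 tall; its flat inner floor (62 across) is 30 above the underside. Top 28 mm nearly straight: pinch the wall, one finger inside. About 0.2 kg. Nested, its underside is 30 above the green one's, its rim 35 above the green rim. Point: on the axis, 42.5 mm above the underside; z towards the rim.
- shade_s_c (a point): Blue metal bell shade, loose, hollow up. Rim 110 mm outside, height 90, wall 4. It stands on a solid dark collar 52 across, 25 tall; its flat inner floor (62 across) is 30 above the underside. Top 33 mm nearly straight: pinch the wall, one finger inside. About 0.15 kg. Nested, its underside is 30 above the white one's, its rim 35 above the white rim. Point: on the axis, 45 mm above the underside; z towards the rim.
- cradle: cork ring fixed to the table, 120 mm across, 60 mm hole, 21 mm high, under the green shade. Origin: centre of its underside.
- rod_c (a point): brass rod, loose, upright in the wooden block: 24 mm diameter, 170 long, lower end tapering over 16 mm to a 10 mm flat tip; about 0.12 kg. At the start the tip is 10 mm above the table, in a 35 mm deep hole. Point: on the axis, half-way (85 mm above the tip); z up the rod.
- stand: wooden block fixed to the table, 80 x 80 x 45 mm, with a 27 mm hole in its top, 35 mm deep, that holds the rod at the start. Origin: centre of the underside.
- carton: open-topped cardboard carton fixed to the table, 96 x 96 mm outside, 90 mm high, walls and floor 5 mm. Four loose white tubes stand in it, and slide or lean aside when pushed. Origin: centre of its underside; x and y along its sides.
- tube0_c (a point): white tube 0 of four, loose, upright in the carton: 26 mm diameter, 120 mm long, 0.05 kg, flat closed ends. This point: on the axis, half-way up (60 mm above its foot); z along the tube.
- tube1_c (a point): white tube 1 of four, loose, upright in the carton: 26 mm diameter, 120 mm long, 0.05 kg, flat closed ends. This point: on the axis, half-way up (60 mm above its foot); z along the tube.
- tube2_c (a point): white tube 2 of four, loose, upright in the carton: 26 mm diameter, 120 mm long, 0.05 kg, flat closed ends. This point: on the axis, half-way up (60 mm above its foot); z along the tube.
- tube3_c (a point): white tube 3 of four, loose, upright in the carton: 26 mm diameter, 120 mm long, 0.05 kg, flat closed ends. This point: on the axis, half-way up (60 mm above its foot); z along the tube.
- tape: roll of brown packing tape, 96 mm across, 45 mm high, lying flat; a loose bystander, to be left alone. Origin: centre of the underside.
- spray: grey spray can, 56 mm across, 160 mm tall; a loose bystander, to be left alone. Origin: centre of the underside.
- screwdriver: screwdriver, 190 mm, lying; a loose bystander, to be left alone. Origin: on the shaft.
- bulbbox: upright cardboard bulb box, 70 x 70 x 110 mm; a loose bystander, to be left alone. Origin: centre of the underside.
- jar: glass jar, 66 mm across, 85 mm tall; a loose bystander, to be left alone. Origin: centre of the underside.
Things that resemble listed ones, but are neither listed nor needed, are in the scene too. Of the things that look like the part that bears rod_c, the larger one is meant. What is shaped like the part that bears shade_m_c but pink is not meant.

How it is judged:
At the end, for the whole second after the job is handed in: White in green, blue in white: axes within 12 mm, centres 27-38 mm apart in height, tilt under 0.1 rad; green still in the ring (12 mm). Rod in the carton, taper down, centre under 105 mm above its underside, lean under 0.45 rad; all four tubes still in it (lean under 0.6). Shades and rod at rest (horizontal distance between shade_m_c and shade_l_c below 0.012 m and z of shade_m_c in the frame of shade_l_c between 0.027 and 0.038 m and angle between each of shade_m_c, shade_s_c, shade_l_c's own z axis and vertical below 0.1 rad and horizontal distance between shade_s_c and shade_m_c below 0.012 m and z of shade_s_c in the frame of shade_m_c between 0.027 and 0.038 m and horizontal distance between shade_l_c and cradle below 0.012 m and height (world z) of shade_l_c below 0.046 m and x of rod_c in the frame of carton between -0.045 and 0.045 m and y of rod_c in the frame of carton between -0.045 and 0.045 m and z of rod_c in the frame of carton below 0.105 m and angle between rod_c's own z axis and vertical below 0.45 rad and x of tube0_c in the frame of carton between -0.047 and 0.047 m and y of tube0_c in the frame of carton between -0.047 and 0.047 m and z of each of tube0_c, tube1_c, tube2_c, tube3_c in the frame of carton below 0.085 m and angle between each of tube0_c, tube1_c, tube2_c, tube3_c's own z axis and vertical below 0.6 rad and x of tube1_c in the frame of carton between -0.047 and 0.047 m and y of tube1_c in the frame of carton between -0.047 and 0.047 m and x of tube2_c in the frame of carton between -0.047 and 0.047 m and y of tube2_c in the frame of carton between -0.047 and 0.047 m and x of tube3_c in the frame of carton between -0.047 and 0.047 m and y of tube3_c in the frame of carton between -0.047 and 0.047 m and linear speed of each of shade_l, shade_m, shade_s, rod below 0.02 m/s); the robot touches nothing.
It fails at once if a shade is set down or knocked on another harder than 80 N (chipped enamel) (contact force between any of shade_m, shade_s and shade_l above 80 N or contact force between shade_s and shade_m above 80 N).
It fails at once if the rod is forced against a tube or the carton harder than 45 N (contact force between rod and carton above 45 N or contact force between rod and tube0 above 45 N or contact force between rod and tube1 above 45 N or contact force between rod and tube2 above 45 N or contact force between rod and tube3 above 45 N).
It fails at once if a shade is dropped into another: faster than 0.35 m/s in its last 18 mm ((horizontal distance between shade_m_c and shade_l_c below 0.04 m and z of shade_m_c in the frame of shade_l_c between 0 and 0.05 m and linear speed of shade_m above 0.35 m/s) or (horizontal distance between shade_s_c and shade_m_c below 0.04 m and z of shade_s_c in the frame of shade_m_c between 0 and 0.05 m and linear speed of shade_s above 0.35 m/s)).
It fails at once if the rod is dropped in: faster than 0.5 m/s when inside the carton (x of rod_c in the frame of carton between -0.045 and 0.045 m and y of rod_c in the frame of carton between -0.045 and 0.045 m and z of rod_c in the frame of carton below 0.19 m and linear speed of rod above 0.5 m/s).
It fails at once if a bystander on the table is moved more than 40 mm (distance of any of tape, spray, screwdriver, bulbbox, jar from where it was at the start of the episode above 0.04 m).
It also fails if it takes over 67 s, if anything falls off the work surface, if the arm or the gripper's body presses on something with over 40 N, if the wrist force passes 120 N, or if a joint passes its speed limit or range.

### The arm

A 6-joint arm with a two-finger parallel gripper is mounted at the origin on the work surface. World frame = base frame: x ahead of the robot, y to its left, z up, the work surface at z = 0. Lengths are in m, angles in rad, forces in N, time in s.
With the tool pointing down it reaches from about 0.375 to 0.925 m from the base axis. Payload 5.7 kg.
Tool frame: the origin (TCP) lies midway between the tips of the shut fingers; the grasp point (between the pads) lies manip.grasp_offset behind it (manip.grasp_offset is the distance from the TCP to the grasp point, in m); z points along the fingers, x is the direction in which the jaws open and shut, and the axes are right-handed (so a half turn about z gives the same grasp; the last joint's range is limited). The gripper opens to 85 mm and grips with 20 to 120 N. Pads are 22 mm wide; open, the fingers measure 114 mm over their backs; the gripper's body (76 mm by 85 mm) begins 54 mm behind the grasp point. The pads swing forward as they close: fully open they stand 13 mm farther back than shut.
Start: joints at [-1.299, 0.359, 1.51, -0, 1.272, -0.115], TCP at [0.226, -0.556, 0.231] pointing down, gripper open.
Joint ranges: [-2.97, 2.97], [-1.01, 2.36], [0.21, 2.38], [-0.96, 4.11], [0.2, 2.71], [-2.98, 2.98]. Speed limits (rad/s): [2.39, 2.39, 3.14, 3.14, 3.14, 3.14].

### API

Orientations are given as a 3x3 rotation matrix whose columns are the frame's x, y, z axes.
In Python, from rig import manip gives the robot as it stands. Calls block until the motion is done:
- manip.goto(position, orientation): joint-space move of the TCP to a pose.
- manip.move_linear(position, attitude=None, v=0.15, contact_N=None): straight line of the TCP; attitude=None keeps the orientation; v is the mean speed in m/s. With contact_N (N) it stops when the force on the tool has changed by that much, and returns True; else False.
- manip.movej(angles): joint-space move.
- manip.open_gripper() and manip.clamp(squeeze=None): open the fingers fully, or close them until they stop; squeeze is the grip in N (None keeps the last).
- manip.pause(seconds).
- manip.inverse_kinematics(position, orientation): joint angles nearest the present ones, or None.
- manip.read_state(): the state.
- manip.snapshot(name): name is "side" or "top"; returns the picture (420x560x3 uint8, blue, green, red); there is no depth.
- manip.camera_model(name): a dict with "intrinsics" (3x3 intrinsics, pixels), "distortion" ([k1, k2, p1, p2, k3] as OpenCV has them; the pictures are not rectified), "eye" and "attitude" of the camera in the world. Camera axes: x right, y up, looking along -z (the intrinsics and any distortion apply to the point x, -y, -z); pixel columns grow to the right and rows downward; lengths in m; the calibration is good to about 2 mm. A picture is of the moment at which its call begins. camera_model takes no time and is no camera call.
A pose or a line that the arm cannot do raises manip.MotionError and nothing moves.
- manip.close_job(): hands the job in, once; it reports no verdict.
The state is a dict: "time_s": time; "joint_positions": joint angles; "dq": joint speeds; "joint_torque": joint torques, N m; "tcp_pos": TCP position; "tcp_rot": TCP orientation; "wrist_force": force on the tool from outside, world axes, zero at the start; "torque": the same for the moment, N m; "gripper_width": opening from 0.0 (shut) to 1.0 (fully open).
Only numpy, scipy, OpenCV 4.12 (cv2) and the standard library are available. Lean on these libraries where they do the work, as an engineer would, in place of code of your own. Each camera call takes 0.05 s, during which the arm holds its last target. There are 200 camera calls.

## Working session

There is one attempt and no reset: what is moved stays moved. The work goes in short steps, each a Python script; the robot and the scene stay as the last script left them, time stands still between calls to the robot, and variables do not carry over. Pictures are saved under pics/ and viewed, about 8 in all and at most 12, crops included, and the job is handed in when it is done.

```bash
mkdir -p pics; ls; python3 - <<'E'
from rig import manip
import cv2, numpy as np
for n in("top","side"):
    cv2.imwrite(f"pics/{n}0.png",manip.snapshot(n))
    c=manip.camera_model(n)
    print(n,{k:np.round(v,4).tolist() for k,v in c.items()})
print(manip.grasp_offset,manip.read_state())
E
```

```text
pics
top {'intrinsics': [[546.6122, 0.0, 283.6688], [0.0, 546.6122, 207.9412], [0.0, 0.0, 1.0]], 'distortion': [-0.0836, 0.0, 0.0, 0.0, 0.0], 'eye': [0.2284, 0.0111, 1.432], 'attitude': [[-0.01, 0.9811, -0.1932], [-0.9999, -0.0093, 0.0047], [0.0028, 0.1932, 0.9812]]}
side {'intrinsics': [[401.2285, 0.0, 274.5464], [0.0, 401.2285, 202.0305], [0.0, 0.0, 1.0]], 'distortion': [-0.0178, 0.0, 0.0, 0.0, 0.0], 'eye': [0.4131, -0.9787, 0.6803], 'attitude': [[0.9968, 0.0602, -0.0517], [-0.0758, 0.5305, -0.8443], [-0.0234, 0.8455, 0.5334]]}
0.0187 {'time_s': 0.1, 'joint_positions': array([-1.29910488e+00,  3.59461147e-01,  1.51135508e+00, -2.57083302e-05,
        1.27249761e+00, -1.15095914e-01]), 'dq': array([ 0.00112982, -0.00062045, -0.00055774,  0.00085174,  0.0009413 ,
        0.00079363]), 'joint_torque': array([ 7.29746553e-04, -5.28648412e+01, -2.79351336e+01, -2.05393749e-04,
        5.05882257e-03,  9.27088934e-06]), 'tcp_pos': array([ 0.22614526, -0.55506917,  0.23050912]), 'tcp_rot': array([[ 3.77221659e-01, -9.26122878e-01, -4.85571126e-04],
       [-9.26121421e-01, -3.77221931e-01,  1.65145540e-03],
       [-1.71261870e-03, -1.73266922e-04, -9.99998518e-01]]), 'wrist_force': array([-0.11934381, -0.44824052,  0.36460096]), 'torque': array([ 0.02577991, -0.0557321 , -0.01698217]), 'gripper_width': 1.0005690140990147}
```

View pics/top0.png

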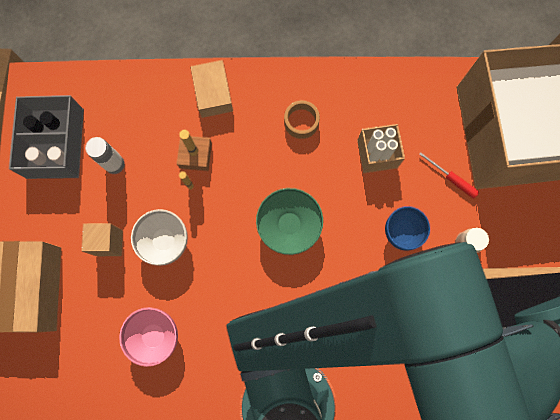

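View pics/side0.png

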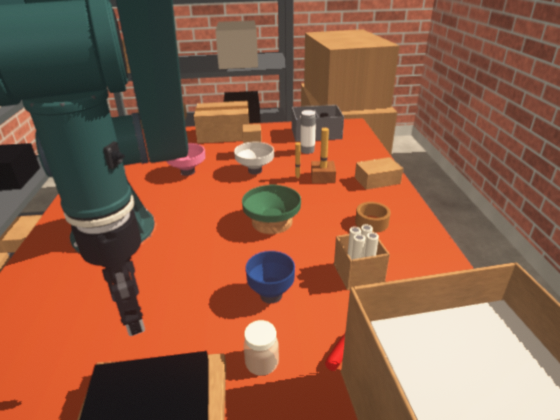

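The top view shows green shade at (290,221), white at (159,237), pink decoy at (149,337) and blue at (408,228). The carton with four tubes is at (382,145).

Two brass uprights could be the rod: a tall one in the wooden block at top (185,135) / side (324,143), and a smaller one at top (184,178) / side (297,160). The one in the block looks larger and fits the description. I'll confirm with a crop.

```bash
cat > h.py <<'E'
import cv2, numpy as np
from rig import manip
def rays(n,px):
    c=manip.camera_model(n); u=cv2.undistortPoints(np.float64(px).reshape(-1,1,2),c["intrinsics"],np.float64(c["distortion"])).reshape(-1,2)
    d=np.c_[u[:,0],-u[:,1],-np.ones(len(u))]@np.array(c["attitude"]).T
    return np.array(c["eye"]),d
def onz(n,px,z):
    e,d=rays(n,px); return e+d*((z-e[2])/d[:,2])[:,None]
def proj(n,P):
    c=manip.camera_model(n); q=(np.atleast_2d(P)-c["eye"])@np.array(c["attitude"]); q=q*[1,-1,-1]
    return cv2.projectPoints(q,np.zeros(3),np.zeros(3),np.array(c["intrinsics"]),np.float64(c["distortion"]))[0].reshape(-1,2)
def circ(P):
    P=P[:,:2]; m=np.ones(len(P),bool)
    for _ in range(6):
        A=np.c_[2*P[m],np.ones(m.sum())]; s=np.linalg.lstsq(A,(P[m]**2).sum(1),rcond=None)[0]
        r=np.sqrt(s[2]+s[0]**2+s[1]**2); e=abs(np.hypot(*(P-s[:2]).T)-r); m=e<max(.003,1.5*np.median(e))
    return s[:2],r,np.median(e)
def blobs(n,im,lo,hi,box,amin=40):
    x0,y0,x1,y1=box; hsv=cv2.cvtColor(im,cv2.COLOR_BGR2HSV); m=cv2.inRange(hsv,np.array(lo),np.array(hi)); k=np.zeros_like(m); k[y0:y1,x0:x1]=m[y0:y1,x0:x1]
    return sorted([c for c in cv2.findContours(k,cv2.RETR_EXTERNAL,cv2.CHAIN_APPROX_NONE)[0] if cv2.contourArea(c)>amin],key=cv2.contourArea,reverse=True)
SH={"green":((50,60,20),(88,255,255),.080,dict(top=(240,170,340,270),side=(230,175,310,235))),
    "white":((0,0,70),(180,70,255),.085,dict(top=(120,200,200,275),side=(225,138,285,170))),
    "blue":((100,100,30),(130,255,255),.090,dict(top=(375,195,440,260),side=(235,245,305,305)))}
def shade(im,k,n="top",z=None):
    lo,hi,zz,b=SH[k]; c=blobs(n,im,lo,hi,b[n])[0]
    return circ(onz(n,cv2.convexHull(c).reshape(-1,2),z or zz))
E
python3 - <<'E'
from h import *
T=cv2.imread("pics/top0.png");S=cv2.imread("pics/side0.png")
for k in SH: print(k,shade(T,k))
a=cv2.resize(T[115:215,150:250],(400,400),interpolation=3)
b=cv2.resize(S[115:195,285:365],(400,400),interpolation=3)
cv2.imwrite("pics/c1.png",np.hstack([a,b]))
a=cv2.resize(T[110:180,350:420],(400,400),interpolation=3)
b=cv2.resize(S[215:295,320:400],(400,400),interpolation=3)
cv2.imwrite("pics/c2.png",np.hstack([a,b]))
E
```

```text
green (array([ 0.46203507, -0.00925868]), np.float64(0.08347177025004325), np.float64(0.00023301706563727542))
white (array([0.4230832 , 0.31729313]), np.float64(0.07008927635383952), np.float64(0.0007698166590583005))
blue (array([ 0.43831441, -0.30297906]), np.float64(0.05496555647902992), np.float64(0.0009469459305240235))
```

View pics/c1.png

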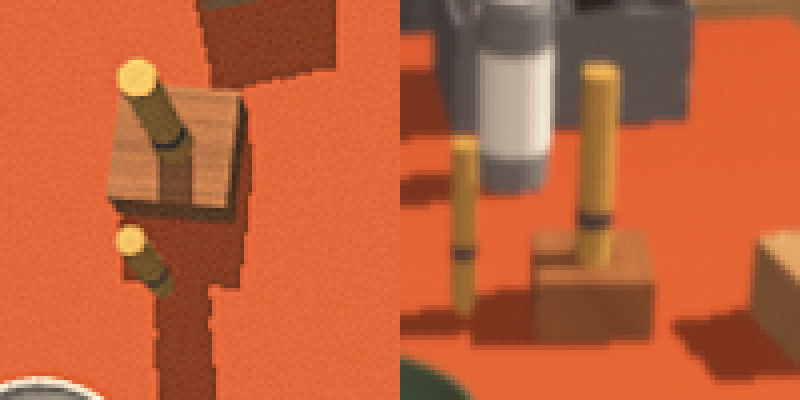

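View pics/c2.png

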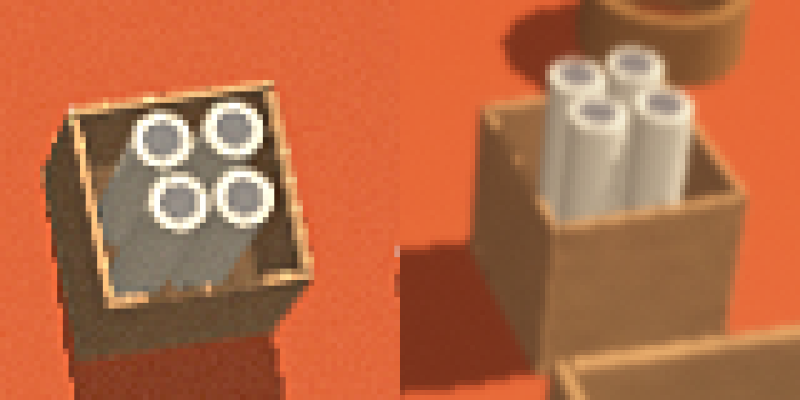

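The crop confirms it: the rod in the wooden block at top (184,134) is clearly thicker and taller than the free-standing decoy at (182,175), so that is the one I'll use. The carton holds four upright tubes clustered towards the upper right of the picture. I'll now measure the carton, tubes and rod.

```bash
python3 - <<'E'
from h import *
np.set_printoptions(precision=4,suppress=True)
s=70/400
tp=lambda L:[(350+x*s-.4,110+y*s-.4) for x,y in L]
sp=lambda L:[(320+x*.2-.4,215+y*.2-.4) for x,y in L]
ct=onz("top",tp([(70,110),(272,82),(312,275),(106,306)]),.09)
print("carton",ct[:,:2],ct.mean(0),[np.linalg.norm(ct[i]-ct[i-1]) for i in range(4)])
for i in range(4): d=ct[i]-ct[i-1]; print(np.degrees(np.arctan2(d[1],d[0]))%90)
tt=onz("top",tp([(162,139),(235,129),(178,202),(245,197)]),.125);print("tubes top",tt)
ts=onz("side",sp([(577,72),(634,64),(597,112),(665,103)]),.125);print("tubes side",ts)
print("rod",onz("top",[(150+137/4-.4,115+78/4-.4)],.18),onz("side",[(285+201/5-.4,115+72/5-.4)],.18))
print("small",onz("top",[(150+131/4-.4,115+241/4-.4)],.12))
T=cv2.imread("pics/top0.png");S=cv2.imread("pics/side0.png")
for k in SH: print(k,shade(S,k,"side"))
b=blobs("top",T,(18,100,150),(35,255,255),(160,120,215,200),5)
for c in b:
    m=cv2.moments(c);p=(m['m10']/m['m00'],m['m01']/m['m00']);print(p,cv2.contourArea(c),onz("top",[p],.18))
E
```

```text
carton [[ 0.6992 -0.1996]
 [ 0.7122 -0.2924]
 [ 0.6209 -0.3055]
 [ 0.6071 -0.212 ]] [ 0.6598 -0.2524  0.09  ] [np.float64(0.09295154286388688), np.float64(0.09370637089521008), np.float64(0.09222794794771266), np.float64(0.09450708471034791)]
7.678995345214366
7.962910027237584
8.172487254952983
8.401282501308401
tubes top [[ 0.6733 -0.2342  0.125 ]
 [ 0.6777 -0.2668  0.125 ]
 [ 0.6442 -0.2399  0.125 ]
 [ 0.6464 -0.2696  0.125 ]]
tubes side [[ 0.8273 -0.2584  0.125 ]
 [ 0.856  -0.2552  0.125 ]
 [ 0.8238 -0.2886  0.125 ]
 [ 0.8569 -0.2855  0.125 ]]
rod [[0.6584 0.2436 0.18  ]] [[0.6586 0.2401 0.18  ]]
small [[0.5728 0.2555 0.12  ]]
green (array([ 0.4643, -0.0193]), np.float64(0.08288436680269096), np.float64(0.0016219285148327822))
white (array([0.3991, 0.2888]), np.float64(0.09511066424126556), np.float64(0.0041172987741030925))
blue (array([ 0.4453, -0.3188]), np.float64(0.060174835749395875), np.float64(0.004878614036094325))
(183.831746031746, 133.93650793650792) 52.5 [[0.6588 0.2437 0.18  ]]
(182.07751937984494, 174.5736434108527) 21.5 [[0.5578 0.245  0.18  ]]
```

Radii match (83.5/70/55 mm, expected 85/70/55). The rod position agrees to 3.5 mm between the two views. The tubes stand on a roughly 31 mm grid centred in the carton, so the gap in the middle is the place to insert. I'll start with the white shade.

```bash
cat >> h.py <<'E'
G=np.array([.4620,-.0093]); W=np.array([.4231,.3173]); B=np.array([.4383,-.3030])
def R(x): x=np.array([*x,0.]); z=np.array([0,0,-1.]); return np.c_[x,np.cross(z,x),z]
def best(p,x):
    q0=manip.read_state()["joint_positions"]; c=[(np.abs(q-q0).max(),s) for s in(1,-1) if (q:=manip.inverse_kinematics(p,R(np.array(x)*s))) is not None]
    print("ik",c); return R(np.array(x)*min(c)[1])
def st(): s=manip.read_state(); print("t%.2f"%s["time_s"],"tcp",s["tcp_pos"].round(4),"F",s["wrist_force"].round(2),"M",s["torque"].round(2),"g%.3f"%s["gripper_width"]); return s
E
cat > g1.py <<'E'
from h import *
p=np.array([*(W+[0,-.068]),.17]); r=best(p,(0,1))
manip.goto(p,r); st()
manip.move_linear([p[0],p[1],.058],v=.12)
st(); manip.clamp(70); st()
manip.move_linear([p[0],p[1],.058+.15],v=.12); st()
im=manip.snapshot("top"); cv2.imwrite("pics/top1.png",im); cv2.imwrite("pics/side1.png",manip.snapshot("side"))
E
python3 g1.py; python3 - <<'E'
import cv2,numpy as np
a=cv2.imread("pics/top1.png")[100:400,60:440];b=cv2.imread("pics/side1.png")[60:360,120:500]
cv2.imwrite("pics/v1.png",np.hstack([a,b]))
E
```

```text
ik [(np.float64(1.6907958801248226), 1), (np.float64(2.0775832389886584), -1)]
t3.02 tcp [0.4236 0.2488 0.1701] F [-0.54  0.33 -0.04] M [-0.01 -0.03  0.03] g1.000
t4.10 tcp [0.4236 0.2495 0.0585] F [-0.27  0.36  0.3 ] M [ 0.01 -0.03 -0.02] g1.002
t4.83 tcp [0.425  0.2509 0.0591] F [0.1  3.75 7.8 ] M [ 1.25  0.18 -0.11] g0.043
t6.23 tcp [0.4225 0.249  0.2072] F [-0.52 -0.39 -1.82] M [-0.13  0.01  0.02] g0.044
```

View pics/v1.png

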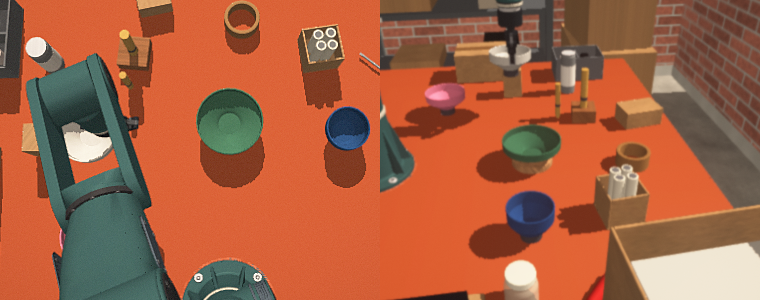

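The white shade is held (3.7 mm gap, 1.8 N) and looks level at (510,55) of the side half. Next I'll carry it over the green one and check it before descending.

```bash
python3 - <<'E'
from h import *
t=G+[0,-.068]
manip.move_linear([*t,.208],v=.22); 
manip.move_linear([*t,.125],v=.12); st()
a=manip.snapshot("top");b=manip.snapshot("side")
cv2.imwrite("pics/top2.png",a);cv2.imwrite("pics/side2.png",b)
P=np.r_[[[*G,.08],[*G,.151]]]; print(proj("top",P),proj("side",P))
cv2.imwrite("pics/v2.png",np.hstack([cv2.resize(a[150:300,210:360],(400,400)),cv2.resize(b[130:250,210:330],(400,400))]))
E
```

```text
t8.82 tcp [ 0.4625 -0.0773  0.1254] F [ 0.01 -0.19 -1.92] M [-0.16 -0.06 -0.02] g0.039
[[289.34219067 220.63829093]
 [289.73019592 215.55904621]] [[270.78358128 198.62586004]
 [270.05059207 176.67952866]]
```

View pics/v2.png

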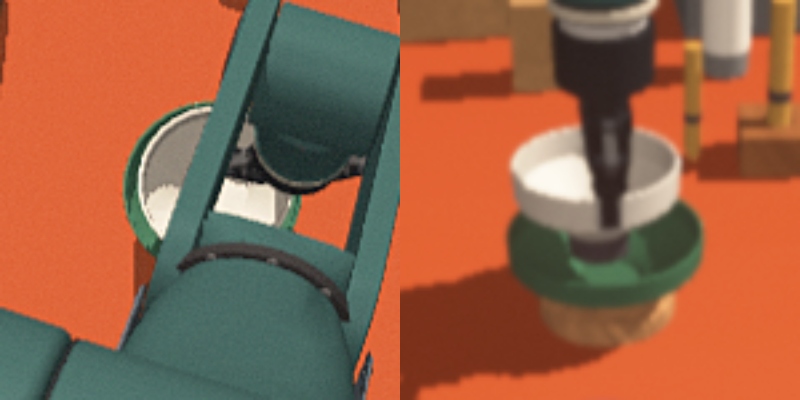

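The white shade is above the green one and looks level. In the side crop its rim spans x 510–683 against the green's 507–703, which suggests it sits a few mm towards −x. I'll measure that from the edges.

```bash
python3 - <<'E'
from h import *
from scipy.optimize import least_squares
a=cv2.imread("pics/top2.png");b=cv2.imread("pics/side2.png")
def fit(P,r): 
    P=P[:,:2]; s=least_squares(lambda c:np.hypot(*(P-c).T)-r,P.mean(0)+[0,-.03],loss="soft_l1",f_scale=.001); return s.x,np.abs(s.fun).mean()
# top: white/grey (low sat) left arc
hsv=cv2.cvtColor(a,cv2.COLOR_BGR2HSV)
m=((hsv[...,1]<70)&(hsv[...,2]>60)).astype(np.uint8)
pts=[]; g=[]
gm=cv2.inRange(hsv,np.array((50,60,20)),np.array((88,255,255)))
for y in range(195,238):
    x=np.where(m[y,255:300])[0]
    if len(x): pts.append((255+x[0]-.5,y))
    x=np.where(gm[y,245:300])[0]
    if len(x): g.append((245+x[0]-.5,y))
print(pts[::6],g[::6])
print("top white",fit(onz("top",pts,.152),.070)); print("top green",fit(onz("top",g[10:],.080),.085))
hs=cv2.cvtColor(b,cv2.COLOR_BGR2HSV)
m=((hs[...,1]<80)&(hs[...,2]>70)); gm=cv2.inRange(hs,np.array((50,60,20)),np.array((88,255,255)))>0
def ext(m,y0,y1,x0,x1):
    c=[(y,*(x0+np.where(m[y,x0:x1])[0][[0,-1]])) for y in range(y0,y1) if m[y,x0:x1].any()]
    return min(l for _,l,_ in c),max(r for *_,r in c)
print("side white",ext(m,172,190,225,300),"green",ext(gm,195,212,225,320))
# expected silhouettes
t=np.linspace(0,2*np.pi,400)
for z,r in((.152,.07),(.08,.085)):
    q=proj("side",np.c_[G[0]+r*np.cos(t),G[1]+r*np.sin(t),t*0+z]); print("exp",q[:,0].min(),q[:,0].max(),q[:,1].min(),q[:,1].max())
E
```

```text
[(np.float64(272.5), 195), (np.float64(266.5), 201), (np.float64(258.5), 207), (np.float64(256.5), 213), (np.float64(255.5), 219), (np.float64(261.5), 225), (np.float64(263.5), 231), (np.float64(267.5), 237)] [(np.float64(268.5), 195), (np.float64(262.5), 201), (np.float64(259.5), 207), (np.float64(257.5), 213), (np.float64(256.5), 219), (np.float64(256.5), 225), (np.float64(257.5), 231), (np.float64(260.5), 237)]
top white (array([ 0.45498974, -0.00893474]), np.float64(0.003999437836378442))
top green (array([ 0.46212262, -0.01092187]), np.float64(0.0006856429025442037))
side white (np.int64(244), np.int64(293)) green (np.int64(257), np.int64(299))
exp 244.55595861267247 295.5398675839073 164.76273666939338 189.27293731455978
exp 240.86669856516627 300.72820784813354 183.81547477664543 215.4254957482637
```

Three estimates put the white axis about 3–4 mm low in x: side edges give −1.3 px, and the noisier top arc agrees in sign. I'll shift x by +3.5 mm and lower with contact sensing.

```bash
python3 - <<'E'
from h import *
t=G+[.0035,-.068]
manip.move_linear([*t,.104],v=.06); st()
print(manip.move_linear([*t,.0845],v=.02,contact_N=5)); s=st()
if abs(s["tcp_pos"][2]-.0885)<.0035:
    manip.open_gripper(); st(); p=s["tcp_pos"]; manip.move_linear([p[0],p[1],.20],v=.2); st()
    # clear view
    p2=np.array([*(B+[0,.053]),.22]); manip.goto(p2,best(p2,(0,1))); st()
a=manip.snapshot("top");b=manip.snapshot("side")
cv2.imwrite("pics/top3.png",a);cv2.imwrite("pics/side3.png",b)
cv2.imwrite("pics/v3.png",np.hstack([cv2.resize(a[150:300,210:360],(400,400)),cv2.resize(b[130:250,210:330],(400,400))]))
E
```

```text
t9.43 tcp [ 0.4651 -0.0772  0.1035] F [-0.87  0.65 -1.4 ] M [-0.13 -0.    0.03] g0.039
True
t10.10 tcp [ 0.4658 -0.078   0.0908] F [-0.85 -2.88  4.95] M [-0.05  0.18  0.08] g0.039
t10.86 tcp [ 0.465  -0.0773  0.0905] F [ 0.1   0.05 -0.12] M [-0.02 -0.01  0.04] g1.002
t11.56 tcp [ 0.4652 -0.0778  0.1994] F [-0.24  0.57 -0.  ] M [-0.02 -0.01  0.05] g1.006
ik [(np.float64(0.34328619806882005), 1), (np.float64(2.7983716863783563), -1)]
t12.29 tcp [ 0.4375 -0.2489  0.2187] F [-0.17 -0.16 -0.11] M [ 0.02 -0.03  0.02] g0.997
```

View pics/v3.png

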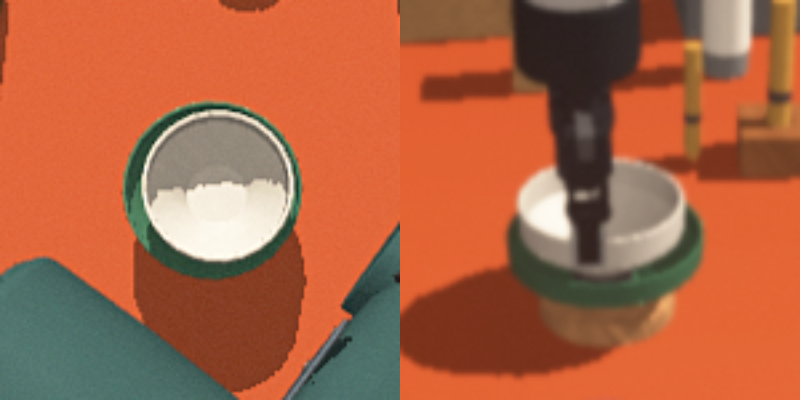

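White sits inside green, with its rim at (217,185) in the top crop, slightly right of the green's centre. I'll measure the centring.

```bash
cat >> h.py <<'E'
def white_nested(a,z=.115,r=.07):
    h=cv2.cvtColor(a,cv2.COLOR_BGR2HSV); m=((h[...,1]<90)&(h[...,2]>60)).astype(np.uint8)*255; k=np.zeros_like(m); k[185:255,255:330]=m[185:255,255:330]
    c=max(cv2.findContours(k,0,1)[0],key=cv2.contourArea); return circ(onz("top",cv2.convexHull(c).reshape(-1,2),z))
E
python3 - <<'E'
from h import *
a=cv2.imread("pics/top3.png")
print("green",shade(a,"green")); 
for z in(.113,.115,.12): print("white",z,white_nested(a,z))
print("blue0",shade(cv2.imread("pics/top0.png"),"blue"))
b=cv2.imread("pics/side3.png")
t=np.linspace(0,2*np.pi,400);c=white_nested(a)[0]
for z,r,c in((.115,.07,c),(.08,.085,G)):
    q=proj("side",np.c_[c[0]+r*np.cos(t),c[1]+r*np.sin(t),t*0+z]); print("exp side crop",(q.min(0)-[210,130])*3.333,(q.max(0)-[210,130])*3.333)
E
```

```text
green (array([ 0.46246957, -0.0090402 ]), np.float64(0.08325587903876819), np.float64(0.00022807392156805328))
white 0.113 (array([ 0.46001054, -0.01586397]), np.float64(0.07313436571265941), np.float64(0.0007835895619133781))
white 0.115 (array([ 0.45965938, -0.01582308]), np.float64(0.07302346928639145), np.float64(0.0007824013751941555))
white 0.12 (array([ 0.45878146, -0.01572085]), np.float64(0.07274622822071622), np.float64(0.0007794309083953219))
blue0 (array([ 0.43831441, -0.30297906]), np.float64(0.05496555647902992), np.float64(0.0009469459305240235))
exp side crop [115.26822273 157.01279925] [283.05258391 242.22856042]
exp side crop [102.87870632 179.36697743] [302.39711676 284.72317733]
```

White's axis is about 6–7 mm off green's (mostly −y, most likely sag while held), its radius and rim height fit a seated shade, and it is within the 12 mm tolerance. Blue goes to white's measured axis, with a small compensation for sag.

```bash
python3 - <<'E'
from h import *
C=np.array([.460,-.0150])
p=B+[0,.053]
manip.move_linear([*p,.062],v=.15); manip.clamp(60); st()
manip.move_linear([*p,.25],v=.15); st()
t=C+[0,.053-.002]
manip.move_linear([*t,.25],v=.22); manip.move_linear([*t,.150],v=.15); st()
a=manip.snapshot("top");b=manip.snapshot("side")
cv2.imwrite("pics/top4.png",a);cv2.imwrite("pics/side4.png",b)
# rim at tcp+.028, level: expected silhouettes
tt=np.linspace(0,2*np.pi,400); s=manip.read_state()["tcp_pos"]
q=proj("side",np.c_[C[0]+.055*np.cos(tt),C[1]+.055*np.sin(tt),tt*0+s[2]+.028]); print("exp",q.min(0),q.max(0))
h=cv2.cvtColor(b,cv2.COLOR_BGR2HSV); m=cv2.inRange(h,np.array((100,90,30)),np.array((130,255,255))); m[:,:230]=0;m[:,310:]=0;m[:130]=0;m[220:]=0
ys,xs=np.nonzero(m); print(xs.min(),xs.max(),ys.min(),ys.max())
cv2.imwrite("pics/v4.png",np.hstack([cv2.resize(a[150:300,210:360],(400,400)),cv2.resize(b[120:240,210:330],(400,400))]))
E
```

```text
t14.32 tcp [ 0.4396 -0.2518  0.0631] F [-1.02 -1.49  7.48] M [-0.99  0.24 -0.05] g0.029
t15.72 tcp [ 0.4377 -0.2495  0.249 ] F [ 0.37  0.3  -1.52] M [ 0.09 -0.06 -0.03] g0.039
t17.98 tcp [0.4606 0.0357 0.1505] F [ 0.47  0.21 -1.47] M [ 0.05 -0.01 -0.02] g0.035
exp [248.77632637 159.57103462] [289.52671999 178.48434775]
251 288 163 190
```

View pics/v4.png

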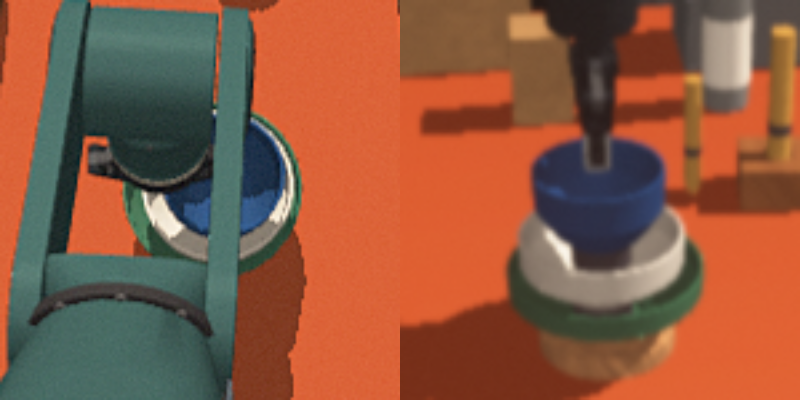

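Blue hangs level over white. Its side-view centre agrees with white's to about 1 mm in x, so I'll lower it.

```bash
python3 - <<'E'
from h import *
C=np.array([.460,-.0150]); t=C+[0,.052]
manip.move_linear([*t,.137],v=.06)
print(manip.move_linear([*t,.1185],v=.02,contact_N=5)); s=st()
if abs(s["tcp_pos"][2]-.1225)<.004:
    manip.open_gripper(); st(); p=s["tcp_pos"]; manip.move_linear([p[0],p[1],.24],v=.2)
    rod=np.array([.6587,.2425,.30]); manip.goto(rod,best(rod,(0,1))); st()
a=manip.snapshot("top");b=manip.snapshot("side")
cv2.imwrite("pics/top5.png",a);cv2.imwrite("pics/side5.png",b)
SH["blue"][3]["top"]=(240,170,340,270)
for z in (.145,.15): print("blue",shade(a,"blue",z=z))
print("white",white_nested(a),"green",shade(a,"green"))
cv2.imwrite("pics/v5.png",np.hstack([cv2.resize(a[150:300,210:360],(400,400)),cv2.resize(b[120:240,210:330],(400,400))]))
E
```

```text
True
t19.12 tcp [0.46   0.0373 0.1236] F [-0.96  0.7   5.89] M [-0.31  0.26 -0.06] g0.034
t19.89 tcp [0.4593 0.0372 0.1231] F [-0.15  0.29  0.76] M [ 0.02 -0.02  0.02] g1.000
ik [(np.float64(0.6113077239566771), 1), (np.float64(3.4651828356299155), -1)]
t21.75 tcp [0.6578 0.2415 0.2988] F [-0.01  0.42 -0.59] M [ 0.05 -0.04  0.02] g0.999
blue (array([ 0.45877711, -0.01349118]), np.float64(0.054663876927330816), np.float64(0.00024943313054652527))
blue (array([ 0.45788215, -0.01339563]), np.float64(0.05445150211466948), np.float64(0.00024846405704835595))
white (array([ 0.45527722, -0.01611866]), np.float64(0.0759628292403726), np.float64(0.001090217423063547)) green (array([ 0.46240357, -0.00896714]), np.float64(0.0832694450425204), np.float64(0.000257103206548287))
```

View pics/v5.png

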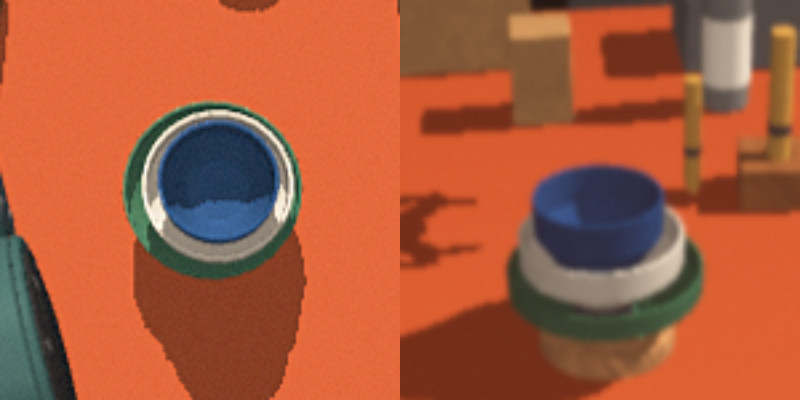

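The stack is nested and level: blue (118 px wide) is centred at (218,182) and white at (219,187) in the top crop, with concentric rims in the side view. Blue to white is about 3 mm and white to green about 6–7 mm. Next is the rod.

```bash
python3 - <<'E'
from h import *
p=[.6587,.2425]
manip.move_linear([*p,.149],v=.15); st(); manip.clamp(60); st()
manip.move_linear([*p,.36],v=.15); st()
c=[.6600,-.2526]; k=np.array([*c,.36]); a8=np.radians(8)
r=best(k,(np.sin(-a8)*-1*-1,np.cos(a8)))  # jaws about along carton y
manip.goto(k,r); manip.move_linear([*c,.30],v=.15); st()
a=manip.snapshot("top");b=manip.snapshot("side")
cv2.imwrite("pics/top6.png",a);cv2.imwrite("pics/side6.png",b)
print(proj("side",[[*c,.161],[*c,.331],[*c,.125]]))
cv2.imwrite("pics/v6.png",np.hstack([cv2.resize(a[90:210,330:450],(400,400)),cv2.resize(b[140:300,290:450],(400,400))]))
E
```

```text
t23.01 tcp [0.6595 0.2426 0.1502] F [ 0.07 -0.2   0.2 ] M [ 0.03 -0.05  0.02] g0.998
t23.61 tcp [0.659  0.2429 0.1495] F [-0.28  1.27  3.43] M [0.34 0.05 0.01] g0.260
t25.17 tcp [0.6582 0.2424 0.3587] F [-0.04 -0.42 -0.77] M [-0.05 -0.02  0.  ] g0.265
ik [(np.float64(0.8572023729056366), 1), (np.float64(2.284390280684156), -1)]
t27.52 tcp [ 0.6604 -0.2521  0.3004] F [-0.03 -0.33 -1.56] M [-0.03  0.03 -0.04] g0.261
[[364.78233148 219.34256737]
 [372.85254896 150.3496836 ]
 [363.26573767 232.21454907]]
```

View pics/v6.png

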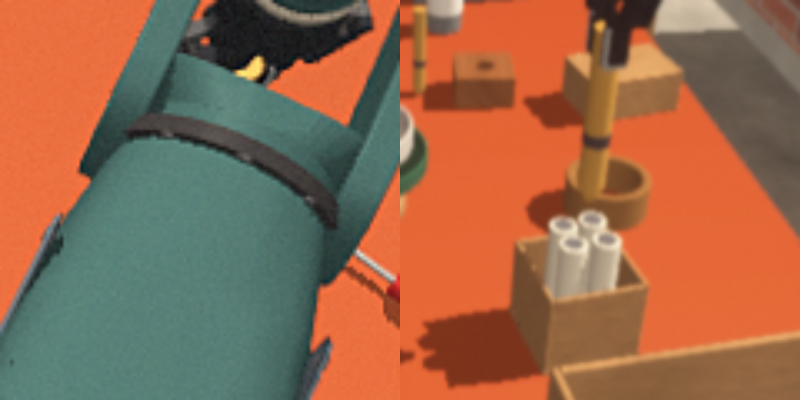

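The rod is gripped, hanging over the carton with its tip at side px ≈(366,217), about 1.6 px towards +x. Tube tops average (363,233), matching the measured centre. I'll fit the rod's axis properly before descending.

```bash
python3 - <<'E'
from h import *
b=cv2.imread("pics/side6.png"); h=cv2.cvtColor(b,cv2.COLOR_BGR2HSV)
m=cv2.inRange(h,np.array((17,110,60)),np.array((35,255,255)))
rows=[]
for y in range(146,222):
    x=np.where(m[y,355:385])[0]
    if len(x): rows.append((y,355+x[0],355+x[-1],len(x)))
print(rows[::4],rows[-8:])
r=np.array([q for q in rows if q[0]>172 and q[0]<208 and q[3]>7]); k=np.polyfit(r[:,0],(r[:,1]+r[:,2])/2,1); print("axis at",[ (y,round(np.polyval(k,y),2)) for y in(150,219)])
s=manip.read_state()["tcp_pos"]
A=proj("side",[[s[0],s[1],z] for z in(.161,.331)]); print("exp",A)
print("d per 1cm x,y",proj("side",[[s[0]+.01,s[1],.161],[s[0],s[1]+.01,.161]])-A[0])
E
```

```text
[(149, np.int64(368), np.int64(371), 4), (169, np.int64(375), np.int64(376), 2), (173, np.int64(374), np.int64(376), 3), (177, np.int64(374), np.int64(375), 2), (181, np.int64(373), np.int64(375), 3), (185, np.int64(373), np.int64(374), 2), (189, np.int64(372), np.int64(373), 2), (201, np.int64(371), np.int64(371), 1), (205, np.int64(371), np.int64(372), 2), (209, np.int64(370), np.int64(371), 2), (213, np.int64(369), np.int64(371), 3)] [(208, np.int64(369), np.int64(371), 3), (209, np.int64(370), np.int64(371), 2), (210, np.int64(370), np.int64(371), 2), (211, np.int64(369), np.int64(371), 3), (212, np.int64(369), np.int64(371), 3), (213, np.int64(369), np.int64(371), 3), (214, np.int64(368), np.int64(370), 3), (216, np.int64(367), np.int64(367), 1)]Traceback (most recent call last):
  File "<stdin>", line 9, in <module>
IndexError: too many indices for array: array is 1-dimensional, but 2 were indexed
```

```bash
python3 - <<'E'
from h import *
b=cv2.imread("pics/side6.png"); h=cv2.cvtColor(b,cv2.COLOR_BGR2HSV)
for y in(205,213,217): print(y,h[y,355:380,0].tolist())
m=cv2.inRange(h,np.array((13,60,40)),np.array((40,255,255)))
r=[]
for y in list(range(172,190))+list(range(201,206)):
    x=355+np.where(m[y,355:385])[0]
    if len(x)>6: r.append((y,x[0],x[-1]))
r=np.array(r); print(r[::5]); k=np.polyfit(r[:,0],(r[:,1]+r[:,2])/2,1); print("axis",np.polyval(k,[150,219]))
s=manip.read_state()["tcp_pos"]
A=proj("side",[[s[0],s[1],z] for z in(.161,.331)]); print("exp",A)
print("per 1cm x,y",proj("side",[[s[0]+.01,s[1],.161],[s[0],s[1]+.01,.161]])-A[0])
E
```

```text
205 [8, 8, 9, 11, 13, 14, 14, 15, 16, 16, 16, 16, 16, 16, 16, 16, 17, 17, 15, 13, 13, 13, 13, 13, 13]
213 [8, 9, 13, 14, 14, 14, 15, 16, 16, 16, 16, 16, 16, 16, 17, 17, 17, 15, 13, 13, 13, 13, 13, 13, 13]
217 [9, 11, 12, 13, 12, 13, 13, 14, 16, 16, 16, 16, 16, 16, 15, 14, 12, 11, 10, 10, 10, 11, 11, 12, 13]
[[172 357 384]
 [177 357 384]
 [182 361 384]
 [187 364 375]
 [203 362 377]]
axis [372.17387944 369.1223479 ]
exp [[365.21486639 219.34114216]
 [373.33335945 150.34580096]]
per 1cm x,y [[ 4.36339017 -0.27859453]
 [-1.17076886 -2.493837  ]]
```

With a tighter hue mask the axis is at 367.5/366.5/366.0 for rows 205/213/217, against 366.9/366.0/365.5 expected. That is only about 1 mm off, and the tip row (~219) matches. My first eyeballed offset was too large. I'll lower the rod slowly with contact sensing.

```bash
python3 - <<'E'
from h import *
c=[.6592,-.2526]
manip.move_linear([*c,.270],v=.12); st()
for z in (.235,.20,.17,.1455):
    hit=manip.move_linear([*c,z],v=.03,contact_N=10); s=st()
    if hit: print("contact"); break
a=manip.snapshot("top");b=manip.snapshot("side")
cv2.imwrite("pics/v7.png",np.hstack([cv2.resize(a[90:210,330:450],(400,400)),cv2.resize(b[140:300,290:450],(400,400))]))
E
```

```text
t28.02 tcp [ 0.6591 -0.2526  0.2701] F [ 0.32 -0.86 -1.39] M [-0.07 -0.    0.02] g0.262
t29.33 tcp [ 0.6593 -0.2527  0.2353] F [-0.51  0.67 -1.66] M [-0.02  0.05  0.  ] g0.265
t30.65 tcp [ 0.6593 -0.2527  0.2002] F [ 0.24 -0.26 -1.83] M [-0.02  0.04  0.03] g0.266
t31.80 tcp [ 0.6593 -0.2527  0.1702] F [-0.42  0.18 -2.1 ] M [ 0.03 -0.02 -0.01] g0.261
t32.77 tcp [ 0.6591 -0.2525  0.1454] F [ 0.56  0.03 -1.32] M [ 0.1  -0.09 -0.01] g0.260
```

View pics/v7.png

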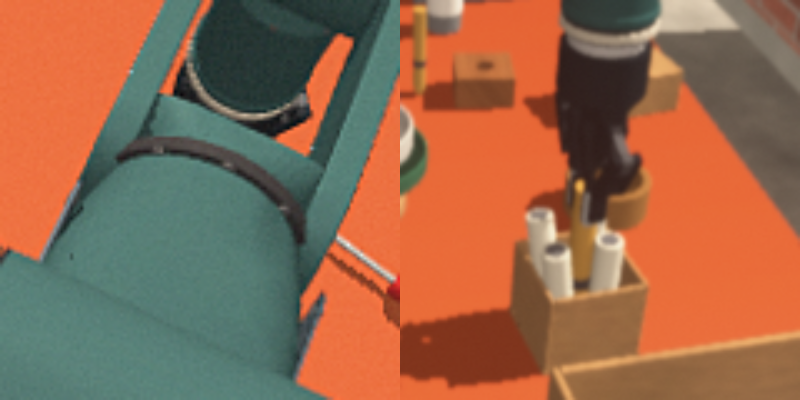

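The rod went in without resistance, with the tubes spread around it. I'll touch it down on the floor, release, retreat and check the final state.

```bash
python3 - <<'E'
from h import *
c=[.6592,-.2526]
print(manip.move_linear([*c,.141],v=.015,contact_N=4)); s=st()
manip.open_gripper(); manip.pause(.3); st()
manip.move_linear([*c,.32],v=.12)
manip.goto([.35,-.50,.35],s["tcp_rot"]); manip.pause(1); st()
a=manip.snapshot("top");b=manip.snapshot("side")
cv2.imwrite("pics/top8.png",a);cv2.imwrite("pics/side8.png",b)
SH["blue"][3]["top"]=(240,170,340,270)
print("blue",shade(a,"blue",z=.15),"green",shade(a,"green"))
cv2.imwrite("pics/v8.png",np.vstack([np.hstack([cv2.resize(a[90:180,340:430],(380,380)),cv2.resize(b[205:305,310:410],(380,380))])]))
cv2.imwrite("pics/v9.png",a)
E
```

```text
True
t33.10 tcp [ 0.6596 -0.2527  0.1444] F [0.2  0.34 4.1 ] M [-0.01  0.03  0.01] g0.260
t34.03 tcp [ 0.6587 -0.2522  0.1431] F [ 0.92  0.87 -0.89] M [ 0.01 -0.02  0.05] g1.003
t38.13 tcp [ 0.35 -0.5   0.35] F [0.03 0.1  0.8 ] M [-0.03  0.01  0.02] g1.002
blue (array([ 0.45794381, -0.01343237]), np.float64(0.05443092381347431), np.float64(0.00036545737416409513)) green (array([ 0.46243175, -0.00897363]), np.float64(0.08325671299126841), np.float64(0.00023678694708411524))
```

View pics/v8.png

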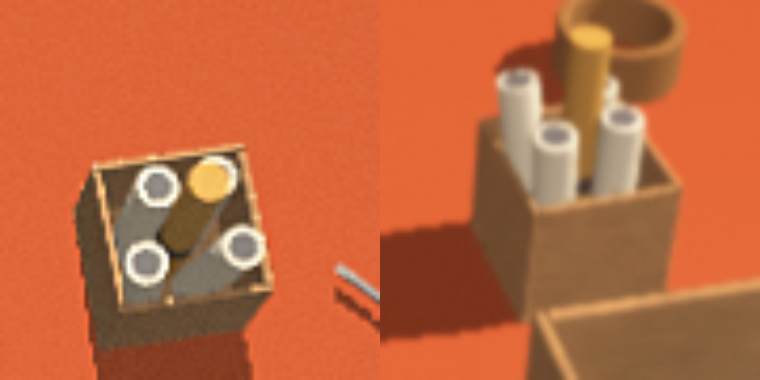

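The rod stands in the middle of the four tubes, all inside the carton, and floor contact came at TCP z 0.1444, exactly as predicted. The contact heights also put blue's underside at 60.5 mm, so both shades are seated. One last numeric check of white's centring and the bystanders, then I'll hand in.

```bash
python3 - <<'E'
from h import *
a0=cv2.imread("pics/top0.png");a=cv2.imread("pics/top8.png");b0=cv2.imread("pics/side0.png");b=cv2.imread("pics/side8.png")
# white rim outer edge: brightest ring, radial search from approx centre
h=cv2.cvtColor(a,cv2.COLOR_BGR2HSV); m=((h[...,1]<60)&(h[...,2]>150))
c=proj("top",[[.460,-.014,.115]])[0]; P=[]
for t in np.linspace(0,2*np.pi,180,endpoint=False):
    r=np.arange(24,33,.25); q=c+np.c_[r*np.cos(t),r*np.sin(t)]; i=np.round(q).astype(int); k=np.where(m[i[:,1],i[:,0]])[0]
    if len(k): P.append(q[k[-1]])
print("white",len(P),circ(onz("top",np.array(P),.115)))
d=lambda x,y,bx:round(float(np.abs(x[bx[1]:bx[3],bx[0]:bx[2]].astype(int)-y[bx[1]:bx[3],bx[0]:bx[2]]).mean()),1)
print("top spray",d(a0,a,(82,132,125,178)),"bulb",d(a0,a,(78,218,125,258)),"tape?",d(a0,a,(280,95,325,140)),"driver",d(a0,a,(415,148,480,200)),"smallrod",d(a0,a,(176,168,194,190)))
print("side jar",d(b0,b,(240,318,282,375)),"pink",d(a0,a,(115,305,180,370)))
st(); manip.close_job()
E
```

```text
white 178 (array([ 0.46098235, -0.01324816]), np.float64(0.06946833077116961), np.float64(0.0006595648579270849))
top spray 2.9 bulb 3.1 tape? 3.3 driver 3.1 smallrod 3.7
side jar 1.7 pink 2.9
t38.23 tcp [ 0.35 -0.5   0.35] F [-0.95  0.78 -0.52] M [-0.05 -0.03 -0.01] g0.997
the job is handed in; nothing more can be done
```

The lamp set is packed and I handed the job in at 38.2 s of the 67 s allowed. The hand-in gives no verdict, so the results below are my own checks.

- **Shades:** White is nested in green and blue in white. From the last top picture, white is about 4.5 mm off green's axis and blue about 3 mm off white's, against a limit of 12 mm. Blue's contact height put its underside at about 60.5 mm (nominal 60), so both shades are seated. Both looked level in the side view, but I did not measure tilt as a number.
- **Rod:** It went in taper down at the centre of the tubes, with no noticeable resistance. It touched the carton floor with about 4 N before I released it. In the last picture it stands upright with all four tubes still in the carton.
- **Other items:** The spray can, bulb box, tape, screwdriver, jar, pink shade and small brass rod all looked unchanged between the first and last pictures.

Three checks disagreed along the way:

- **White's position:** My first fit put white about 7 mm off green's axis, but that colour mask had picked up other pixels (radius 73 mm). The cleaner final fit gave radius 69.5 mm and the 4.5 mm above.
- **Rod tip:** By eye I judged it about 4 mm off centre, but the mask measurement showed about 1 mm.
- **Side view:** Fitted circles there were skewed by the outer walls, so I relied on the top view for the shades.

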